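# Free the parts tote and tip its spacers into the spout corner

## Task

Swing the cam lever beside the black parts tote round to its stop, so that its tongue lets the tote go. Then take the tote by its carry bar, lift it about a hand's breadth clear of the bench and tip it towards the corner with the pouring spout until all four steel spacers have slid into that corner. Finish while still holding the tote up, tilted and steady, with the spacers gathered there, and leave everything else on the bench where it is.

Things in the scene. Friction and masses are not known exactly. Their poses are not given: they have to be found in the camera images.
- lever (a joint): cam lever angle about its upright pivot, rad: 0 = clamped (tongue points at the tote, 3 mm above its lug: the tote cannot be lifted), 1.57 = at its stop, free. Grows counter-clockwise seen from above. Starts at 0 to 0.25. A friction pivot: it stays where left and takes about 2 N at the peg.
- lever_pivot (a point): point on the lever's upright pivot axis, at the height of lever_peg. Its axes turn with the lever: z up, y points along the tongue (from the pivot towards the tote when clamped).
- lever_peg (a point): middle of the upright round black peg at the outer end of the steel lever, 70 mm from the pivot axis, opposite the tongue. Peg 16 mm across; it runs from 24 mm below this point (where the 14 mm wide lever arm is) to 20 mm above it; this point is 92 mm above the bench. The tongue reaches 41 mm from the pivot axis.
- nest: aluminium base plate fixed to the bench, 175 x 305 x 12 mm, with a rim 8 mm high round the tote (3 mm play). Origin on the bench under the middle of the tote's place; z up, axes like the seated tote's. Lever pivot at y = -146 mm; peg at y = -216 mm when clamped, at x = +70, y = -146 mm when freed.
- tote_grip (a point): centre of the tote's carry bar: square, 14 x 14 mm, 166 mm long along the tote's x, on two posts at the middles of the long walls, over the tote's middle, 107 mm above its underside (119 mm above the bench at the start). Axes: z up out of the tote, x along the bar, y to the short wall away from the lever.
- tote_corner (a point): inner corner of the tote's floor at the spout, at +71 mm x, +96 mm y, -103 mm z from tote_grip; axes as the tote's, so the inside of the tote lies at negative x and y, positive z. The tote's lowest point when tipped that way is about 7 mm from here.
- tote: black open parts tote, 150 (x) x 200 (y) x 45 mm high, walls and floor 4 mm, 0.28 to 0.46 kg; axes as tote_grip, origin at the centre of its underside. A lug 50 mm wide sticks out 16 mm at the top of the -y short wall, under the lever's tongue. The pouring spout is at the +x, +y corner and juts about 20 mm out.
- spacer0: one of four loose round steel spacers in the tote, 16 mm across, 12 mm tall, 18 g, standing on end at the start; origin at the centre of its underside. They slide on the floor from a tilt of about 0.15 to 0.2 rad on; about 0.5 rad (30 degrees) straight towards the corner also carries them along the walls.
- spacer1: one of four loose round steel spacers in the tote, 16 mm across, 12 mm tall, 18 g, standing on end at the start; origin at the centre of its underside. They slide on the floor from a tilt of about 0.15 to 0.2 rad on; about 0.5 rad (30 degrees) straight towards the corner also carries them along the walls.
- spacer2: one of four loose round steel spacers in the tote, 16 mm across, 12 mm tall, 18 g, standing on end at the start; origin at the centre of its underside. They slide on the floor from a tilt of about 0.15 to 0.2 rad on; about 0.5 rad (30 degrees) straight towards the corner also carries them along the walls.
- spacer3: one of four loose round steel spacers in the tote, 16 mm across, 12 mm tall, 18 g, standing on end at the start; origin at the centre of its underside. They slide on the floor from a tilt of about 0.15 to 0.2 rad on; about 0.5 rad (30 degrees) straight towards the corner also carries them along the walls.
- screwdriver: screwdriver lying beside the nest; to be left alone
- spool: small aluminium wire spool, 54 mm across, 42 mm tall, near the lever; to be left alone
- jar: small glass jar, 40 mm across, 48 mm tall, beside the nest's far side; to be left alone
- spray: spray can, 52 mm across, 170 mm tall, standing to the right; to be left alone
- wrench: wrench lying at the right; to be left alone
- tip_cup: small metal bowl, 60 mm across, 40 mm tall, at the far side; to be left alone

How it is judged (in metres and radians):
On the way, in this order (a step that is already met when the one before it is completed fails the run):
1. the cam lever is swung free while the tote still sits in its nest (value of joint lever above 1.2 rad and height (world z) of tote below 0.03 m), for 0.2 s.
2. the tote is lifted out of the nest in the gripper (height (world z) of tote above 0.06 m and contact force between the fingers and tote above 2 N), for 0.2 s.
At the end, for the whole second after the job is handed in: Tote gripped, clear of nest and lever, its spout corner over 60 mm above the bench, tilted over 0.30 rad, still (under 30 mm/s); all four spacers at rest in the tote, each origin within 70 mm along both walls of the spout's inner corner; lever beyond 1.2 rad (value of joint lever above 1.2 rad and height (world z) of tote_corner above 0.06 m and angle between tote_grip's own z axis and vertical above 0.3 rad and contact force between the fingers and tote above 2 N and contact force between nest and tote below 0.3 N and linear speed of each of tote, spacer0, spacer1, spacer2, spacer3 below 0.03 m/s and x of spacer0 in the frame of tote_corner between -0.07 and 0.006 m and y of spacer0 in the frame of tote_corner between -0.07 and 0.006 m and z of spacer0 in the frame of tote_corner between -0.006 and 0.041 m and x of spacer1 in the frame of tote_corner between -0.07 and 0.006 m and y of spacer1 in the frame of tote_corner between -0.07 and 0.006 m and z of spacer1 in the frame of tote_corner between -0.006 and 0.041 m and x of spacer2 in the frame of tote_corner between -0.07 and 0.006 m and y of spacer2 in the frame of tote_corner between -0.07 and 0.006 m and z of spacer2 in the frame of tote_corner between -0.006 and 0.041 m and x of spacer3 in the frame of tote_corner between -0.07 and 0.006 m and y of spacer3 in the frame of tote_corner between -0.07 and 0.006 m and z of spacer3 in the frame of tote_corner between -0.006 and 0.041 m); the arm keeps its last pose, push and grip.
It fails at once if a bystander is knocked about (moved more than 50 mm) (distance of any of screwdriver, spool, jar, spray, wrench, tip_cup from where it was at the start of the episode above 0.05 m).
It also fails if it takes over 51 s, if anything falls off the work surface, if the arm or the gripper's body presses on something with over 40 N, if the wrist force passes 120 N, or if a joint passes its speed limit or range.

## Robot

A 6-joint arm with a two-finger parallel gripper is mounted at the origin on the work surface. World frame = base frame: x ahead of the robot, y to its left, z up, the work surface at z = 0. Lengths are in mm, angles in rad, forces in N, time in s.
With the tool pointing down it reaches from about 350 to 875 mm from the base axis. Payload 4.2 kg.
Tool frame: the origin (TCP) lies midway between the tips of the shut fingers; the grasp point (between the pads) lies 19 mm behind it; z points along the fingers, y is the line along which they close (so a half turn about z gives the same grasp; the last joint's range is limited). The gripper opens to 85 mm and grips with 20 to 120 N. Pads are 22 mm wide; open, the fingers measure 114 mm over their backs; the gripper's body (76 mm by 85 mm) begins 54 mm behind the grasp point. The pads swing forward as they close: fully open they stand 13 mm farther back than shut.
Start: joints at [1.419, 0.385, 0.008, 0, -1.194, -0.259], TCP at [249.556, 572.993, 231.312] pointing down, gripper open.
Joint ranges: [-3.14, 3.14], [-1.21, 2.06], [-1.07, 1.41], [-3.16, 2.05], [-2.99, -0.16], [-3.1, 3.1]. Speed limits (rad/s): [2.79, 2.79, 3.14, 3.14, 3.14, 3.14].

## Interface

Orientations are given as a unit quaternion [x, y, z, w].
In Python, from bench import sensors, get_image, camera_params, job_done gives the robot as it stands.
- The arm moves only by the tool servo_tool, never from a script. Its argument "motion" is a list of rows, each an object with "travel": the shift along the tool's x, y, z as a fraction of full scale, a list of three; "rot": the turn, a rotation vector about the tool's x, y, z as a fraction of full scale, a list of three; "hand": the opening, from 0 (shut) to 1 (fully open). In form: [{"travel": [x, y, z], "rot": [wx, wy, wz], "hand": hand}, ...]. A call has 1 to 10 rows; each row shifts and turns the commanded pose from where the row before left it, along the tool's axes as they then stand; what a row does not reach is not made up. Full scale, the value 1, is 25 cm for a shift and 360 degrees for a turn. A row lasts 1/12 s, in which the tool goes at most 41.7 mm and 7.16 degrees, less where a joint would pass 70% of its speed; a pose out of reach is approached as far as the arm can. A call with a number of a shift or a turn outside -1 to 1 is refused whole. A call with a gripper value outside its range is refused whole. The fingers move at their own pace and stop on an object; the grip force is fixed at half the most. Time passes only in rows, so rows that do not move let the fingers close. It gives the time, the measured TCP pose, the force, the opening and the grip force at its end, in the units of the state.
- sensors.read_state(): the state, without advancing time (a new reading comes with each control period).
- get_image(name): name is "scene" or "side" or "wrist"; returns (picture, depth): 420x560x3 uint8, red, green, blue; 420x560 float32, mm along the optical axis (not along the pixel's ray), 0 where there is no reading.
- camera_params(name): a dict with "camera_matrix" (3x3 intrinsics, pixels), "R" (3x3) and "t" (3): a world point X has camera coordinates R X + t; the wrist camera has in their place "mount" (4x4, takes a point from camera to tool coordinates, whose origin is the TCP and whose axes are the flange's). Camera axes: x right, y down, z forward; pixel columns grow to the right and rows downward; lengths in mm; the calibration is good to about 2 mm. A picture is of the moment at which its call begins: read the wrist's pose just before it. camera_params takes no time and is no camera call.
- job_done(): hands the job in; it is judged then, once.
The state is a dict: "clock": time; "joints": joint angles; "joint_vel": joint speeds; "joint_efforts": joint torques, N m; "position": TCP position; "ee_rot": TCP orientation; "contact_force": force on the tool from outside, world axes, zero at the start; "wrist_torque": the same for the moment, N m; "gripper_width": finger opening in mm; "grasp_force": force on a finger pad.
Only numpy, scipy, OpenCV 4.12 (cv2) and the standard library are available. Lean on these libraries where they do the work, as an engineer would, in place of code of your own. Each camera call takes 0.05 s, during which the arm holds its last target. There are 200 camera calls.

## Working session

There is one attempt and no reset: what is moved stays moved. The work goes in short steps, Python scripts to look and compute and a tool call to move; the robot and the scene stay as the last step left them, time stands still between calls to the robot, and variables do not carry over. Pictures are saved under pics/ and viewed, at most 10 in all, crops included, and the job is handed in when it is done.

Besides the shell and the picture viewer there is one more tool, called as name(argument=value, ...) on one line, values as JSON. servo_tool: Moves the arm, as the interface text tells. Its arguments: {"type":"object","properties":{"motion":{"type":"array"}},"required":["motion"]}

```bash
mkdir -p pics
python3 - <<'E'
from bench import sensors,get_image,camera_params
import cv2,numpy as np
s=sensors.read_state();print(s['clock'],s['position'],s['ee_rot'],s['gripper_width'])
for n in('scene','side'):
    p,d=get_image(n);cv2.imwrite(f'pics/{n}0.png',p[:,:,::-1]);np.savez(f'pics/{n}0.npz',p=p,d=d)
    c=camera_params(n);print(n,c)
print(camera_params('wrist'))
E
```

```text
0.0 [249.31838932 572.47267655 230.20269395] [ 9.78963156e-01 -2.04034117e-01 -1.85338584e-04  1.08806311e-03] 85.4854736663569
scene {'camera_matrix': array([[526.60663558,   0.        , 289.151274  ],
       [  0.        , 526.60663558, 212.09568789],
       [  0.        ,   0.        ,   1.        ]]), 'R': array([[-0.86496529,  0.50174678, -0.00923108],
       [ 0.39439959,  0.66830454, -0.63072816],
       [-0.31029665, -0.5491987 , -0.77594896]]), 't': array([ 508.18624964, -125.88416932, 1531.55281143])}
side {'camera_matrix': array([[379.43981981,   0.        , 278.27319078],
       [  0.        , 379.43981981, 207.85539593],
       [  0.        ,   0.        ,   1.        ]]), 'R': array([[-0.959623  , -0.28069659,  0.01825156],
       [-0.22607754,  0.7310344 , -0.64379939],
       [ 0.16736978, -0.62193097, -0.76497662]]), 't': array([516.64246262, 213.0297607 , 725.41654368])}
{'camera_matrix': array([[294.7533447 ,   0.        , 278.75814315],
       [  0.        , 294.7533447 , 208.93188637],
       [  0.        ,   0.        ,   1.        ]]), 'mount': array([[-3.77720116e-04, -9.60514176e-01, -2.78230795e-01,
         7.07127284e+01],
       [ 9.99999612e-01, -5.84055203e-04,  6.58709735e-04,
         6.52703798e-01],
       [-7.95202181e-04, -2.78230438e-01,  9.60514024e-01,
        -1.42240965e+02],
       [ 0.00000000e+00,  0.00000000e+00,  0.00000000e+00,
         1.00000000e+00]])}
```

View pics/scene0.png

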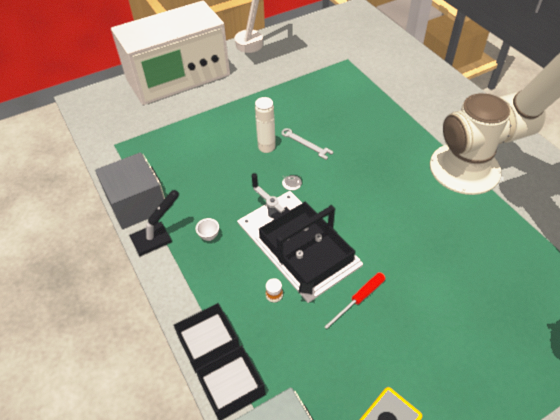

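View pics/side0.png

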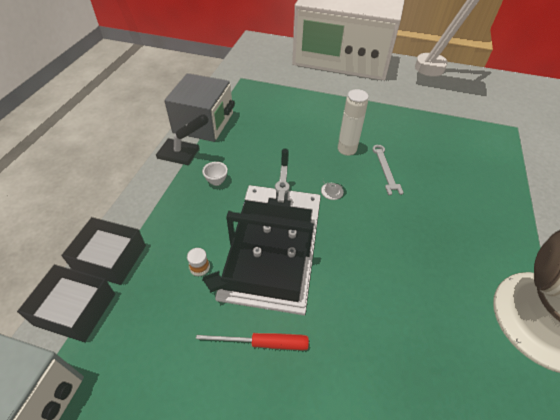

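Both views show the nest in the middle, with the lever peg at side (285,158) and its pivot at (283,188). The carry bar runs from (229,217) to (312,231) and the spout is at (213,283). The spool is at (332,190), close to the lever.

```bash
cat > h.py <<'E'
import numpy as np,cv2
from bench import sensors,get_image,camera_params
from scipy.spatial.transform import Rotation as Ro
def pose(n,s=None):
    c=camera_params(n);K=c['camera_matrix']
    if n!='wrist': return K,c['R'].T,-c['R'].T@c['t']
    m=c['mount'];Rt=Ro.from_quat(s['ee_rot']).as_matrix()
    return K,Rt@m[:3,:3],Rt@m[:3,3]+np.array(s['position'])
def cloud(n,d,s=None):
    K,R,o=pose(n,s);v,u=np.mgrid[:420,:560]
    c=np.stack([(u-K[0,2])/K[0,0],(v-K[1,2])/K[1,1],np.ones_like(d)],-1)*d[...,None]
    return c@R.T+o
def ray(n,uv,z,s=None):
    K,R,o=pose(n,s);r=R@np.linalg.inv(K)@[uv[0],uv[1],1];return o+r*(z-o[2])/r[2]
E
python3 - <<'E'
from h import *
for n,box in(('scene',(225,160,370,310)),('side',(195,140,340,320))):
    f=np.load(f'pics/{n}0.npz');p,d=f['p'],f['d'];W=cloud(n,d)
    v,u=np.mgrid[:420,:560];b=(u>box[0])&(v>box[1])&(u<box[2])&(v<box[3])&(d>0)
    dark=p.max(-1)<75
    for nm,m in(('high dark',b&dark&(W[...,2]>70)&(W[...,2]<140)),('white',b&(p.min(-1)>170)&(W[...,2]<35))):
        k,l,st,ce=cv2.connectedComponentsWithStats(m.astype(np.uint8),connectivity=8)
        for i in range(1,k):
            if st[i,4]<12: continue
            q=W[l==i];r=cv2.minAreaRect(q[:,:2].astype(np.float32))
            print(n,nm,st[i],np.median(q,0).round(0),'z',np.percentile(q[:,2],[5,95]).round(),'rect',np.round(r[0]),np.round(r[1]),round(r[2],1))
P={'side':{'pegtop':(285,151,112),'pivot':(283,187,75),'barA':(229,214,126),'barB':(313,229,126),'spout':(212,283,50),'spool':(333,188,42),'jar':(198,255,48),'can':(357,97,170)},
'scene':{'pegtop':(254,177,112),'pivot':(272,202,75),'spout':(307,293,50),'barA':(278,243,126),'barB':(333,209,126),'spool':(292,181,42),'jar':(274,284,48),'can':(264,103,170)}}
for n in P:
    for k,(a,b,z) in P[n].items(): print(n,k,ray(n,(a,b),z).round(0))
E
```

```text
scene high dark [252 174   6  13  62] [ 583. -187.  101.] z [ 78. 115.] rect [ 582. -190.] [13. 18.] 7.5
scene high dark [277 206  58  50 578] [561.  23. 124.] z [ 81. 129.] rect [551.  21.] [167.  19.] 6.4
scene white [282 179  18  11  76] [ 477. -195.    5.] z [0. 9.] rect [ 473. -201.] [31. 56.] 26.3
scene white [276 191  26  19 274] [ 504. -147.   13.] z [ 1. 16.] rect [ 504. -152.] [60. 71.] 6.7
scene white [237 205  63  85 981] [ 629. -109.   13.] z [ 6. 22.] rect [629. -38.] [288.  88.] 82.2
scene white [297 251   6   5  22] [575.  30.  29.] z [25. 30.] rect [575.  30.] [15. 13.] 39.5
scene white [314 255  49  42 474] [527. 128.  15.] z [10. 23.] rect [522. 126.] [163.  28.] 9.5
scene white [266 278  15   7  18] [663.  47.   1.] z [-1.  4.] rect [664.  49.] [15. 35.] 74.5
scene white [267 298  11   4  15] [695. 104.  11.] z [ 6. 17.] rect [694. 100.] [ 6. 26.] 40.7
scene white [344 300  11  10  28] [543. 207.  16.] z [-1. 19.] rect [543. 205.] [38.  9.] 17.5
side high dark [282 149   6  17  95] [ 580. -187.   95.] z [ 74. 112.] rect [ 581. -190.] [13. 13.] 87.0
side high dark 
[... 531 characters left out ...]
10. 21.] rect [470. -20.] [ 4. 28.] 6.4
side white [230 260  81  47 356] [493. 121.  19.] z [12. 22.] rect [502. 105.] [178.  85.] 42.9
side white [226 297  80  16 370] [526. 132.  12.] z [ 9. 13.] rect [526. 132.] [152.  12.] 8.1
side pegtop [ 580. -188.  112.]
side pivot [ 562. -114.   75.]
side barA [629.  30. 126.]
side barB [469.  18. 126.]
side spout [628. 138.  50.]
side spool [ 458. -176.   42.]
side jar [678.  88.  48.]
side can [ 453. -359.  170.]
scene pegtop [ 584. -187.  112.]
scene pivot [ 570. -116.   75.]
scene spout [625. 147.  50.]
scene barA [638.  38. 126.]
scene barB [473.  17. 126.]
scene spool [ 474. -180.   42.]
scene jar [678.  86.  48.]
scene can [ 451. -371.  170.]
```

servo_tool(motion=[{"travel": [0.0976,0.0905,0],"rot": [0,0,0],"hand": 0.5},{"travel": [0.0976,0.0905,0],"rot": [0,0,0],"hand": 0.5},{"travel": [0.0976,0.0905,0],"rot": [0,0,0],"hand": 0.5},{"travel": [0.0976,0.0905,0],"rot": [0,0,0],"hand": 0.5},{"travel": [0.0976,0.0905,0],"rot": [0,0,0],"hand": 0.5},{"travel": [0.0976,0.0905,0],"rot": [0,0,0],"hand": 0.5},{"travel": [0.0976,0.0905,0],"rot": [0,0,0],"hand": 0.5},{"travel": [0.0976,0.0905,0],"rot": [0,0,0],"hand": 0.5},{"travel": [0.0976,0.0905,0],"rot": [0,0,0],"hand": 0.5},{"travel": [0.0976,0.0905,0],"rot": [0,0,0],"hand": 0.5}])

```text
clock: 0.93
position: [383.0, 266.4, 231.1]
ee_rot: [0.979, -0.204, -0.0, 0.0]
contact_force: [0.1, -0.2, -0.3]
gripper_width: 42.7
grasp_force: 0.0
```

servo_tool(motion=[{"travel": [0.0976,0.0905,0],"rot": [0,0,0],"hand": 0.5},{"travel": [0.0976,0.0905,0],"rot": [0,0,0],"hand": 0.5},{"travel": [0.0976,0.0905,0],"rot": [0,0,0],"hand": 0.5},{"travel": [0.0976,0.0905,0],"rot": [0,0,0],"hand": 0.5},{"travel": [0.0976,0.0905,0],"rot": [0,0,0],"hand": 0.5},{"travel": [0.0976,0.0905,0],"rot": [0,0,0],"hand": 0.5},{"travel": [0.0976,0.0905,0],"rot": [0,0,0],"hand": 0.5},{"travel": [0.0976,0.0905,0],"rot": [0,0,0],"hand": 0.5},{"travel": [0,0,0],"rot": [0,0,0],"hand": 0.5},{"travel": [0,0,0],"rot": [0,0,0],"hand": 0.5}])

```text
clock: 1.77
position: [489.6, 22.7, 230.7]
ee_rot: [0.979, -0.206, -0.001, 0.0]
contact_force: [-0.8, -1.1, 0.5]
gripper_width: 42.7
grasp_force: 0.0
```

Run:
```python
from h import *
s=sensors.read_state();p,d=get_image('wrist');cv2.imwrite('pics/w1.png',p[:,:,::-1]);np.savez('pics/w1.npz',p=p,d=d)
W=cloud('wrist',d,s);m=(p.max(-1)<80)&(W[...,2]>112)&(W[...,2]<135)&(d>0)
k,l,st,ce=cv2.connectedComponentsWithStats(m.astype(np.uint8))
for i in range(1,k):
    if st[i,4]<60: continue
    q=W[l==i];r=cv2.minAreaRect(q[:,:2].astype(np.float32));print(st[i],np.median(q,0).round(1),np.round(r[0],1),np.round(r[1],1),r[2])
print(s['position'],s['ee_rot'])
```

```text
[ 188   37  122  189 3602] [557.8  17.5 125.4] [551.1  17.3] [164.8  15.8] 6.45171594619751
[489.56047049  22.72694127 230.6671544 ] [ 9.78598625e-01 -2.05777244e-01 -6.37414866e-04  2.25207578e-04]
```

View pics/w1.png

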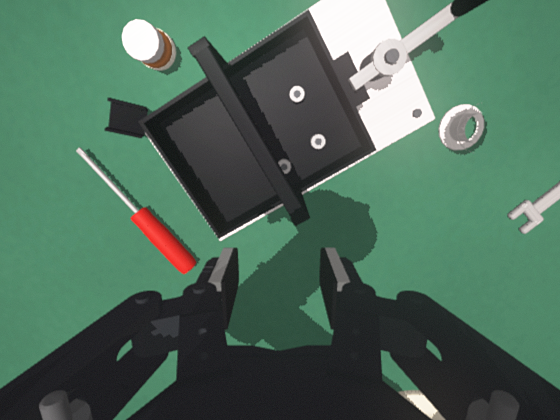

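The wrist picture shows the tote with three spacers visible at (297,94), (318,141) and (285,165). The bar runs from (200,45) to (303,215), the lever pivot is at (389,56) with its peg leaving the frame at top right, and the spool is at (463,127). Bar centre comes out at about (551,18), yaw 6.4°, which agrees with the other two views.

servo_tool(motion=[{"travel": [0.0982,0.0921,0],"rot": [0,0,0],"hand": 0.5},{"travel": [0.0982,0.0921,0],"rot": [0,0,0],"hand": 0.5},{"travel": [0.0982,0.0921,0],"rot": [0,0,0],"hand": 0.5},{"travel": [0.0982,0.0921,0],"rot": [0,0,0],"hand": 0.5},{"travel": [0.0982,0.0921,0],"rot": [0,0,0],"hand": 0.5},{"travel": [0.0982,0.0921,0],"rot": [0,0,0],"hand": 0.5},{"travel": [0.0982,0.0921,0],"rot": [0,0,0],"hand": 0.5},{"travel": [0,0,0],"rot": [0,0,0.01875],"hand": 0.5},{"travel": [0,0,0],"rot": [0,0,0.01875],"hand": 0.5},{"travel": [0,0,0],"rot": [0,0,0.01875],"hand": 0.5}])

```text
clock: 2.65
position: [582.9, -191.2, 230.6]
ee_rot: [0.927, -0.375, -0.001, 0.0]
contact_force: [0.7, -0.0, -0.2]
gripper_width: 42.6
grasp_force: 0.0
```

servo_tool(motion=[{"travel": [0,0,0],"rot": [0,0,0.01875],"hand": 0.5},{"travel": [0,0,0],"rot": [0,0,0.01875],"hand": 0.5},{"travel": [0,0,0],"rot": [0,0,0.01875],"hand": 0.5},{"travel": [0,0,0],"rot": [0,0,0.01875],"hand": 0.5},{"travel": [0,0,0],"rot": [0,0,0.01875],"hand": 0.5},{"travel": [0,0,0],"rot": [0,0,0],"hand": 0.5},{"travel": [0,0,0],"rot": [0,0,0],"hand": 0.5}])

```text
clock: 3.23
position: [582.9, -190.8, 231.2]
ee_rot: [0.781, -0.624, -0.0, 0.0]
contact_force: [0.5, 0.3, 1.1]
gripper_width: 42.8
grasp_force: 0.0
```

Run:
```python
from h import *
s=sensors.read_state();p,d=get_image('wrist');cv2.imwrite('pics/w2.png',p[:,:,::-1])
W=cloud('wrist',d,s);m=(p.max(-1)<80)&(W[...,2]>80)&(W[...,2]<118)&(d>0)
k,l,st,ce=cv2.connectedComponentsWithStats(m.astype(np.uint8))
for i in range(1,k):
    if st[i,4]<40: continue
    q=W[l==i];t=q[q[:,2]>106];print(st[i],np.median(q,0).round(1),len(t),t.mean(0).round(1) if len(t) else '')
T=Ro.from_quat(s['ee_rot']).as_matrix();print(s['position'],T[:,0],T[:,1])
```

```text
[  0   0  60  34 587] [ 806.6 -293.1  102.6] 166 [ 809.6 -298.2  107.4]
[59  0  7 19 99] [ 800.5 -312.1   83.3] 0 
[  0  91  29  31 240] [ 828.2 -230.5  107. ] 129 [ 822.5 -226.8  112.4]
[273 186  17  22 298] [ 581.7 -198.1  110.9] 215 [ 581.3 -195.9  111.2]
[ 582.88571441 -190.77512267  231.24899795] [ 2.20615759e-01 -9.75360771e-01 -2.32274138e-04] [-9.75360770e-01 -2.20615804e-01  1.90097761e-04]
```

View pics/w2.png

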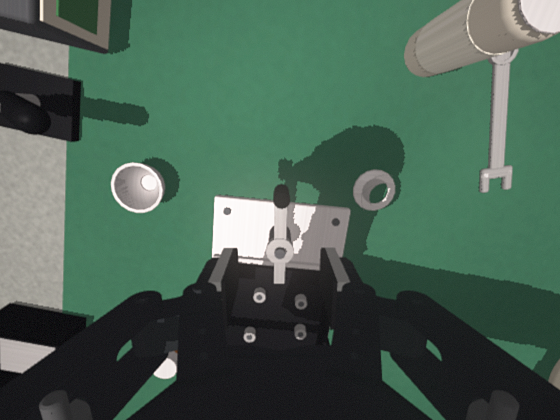

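The picture shows the peg straight ahead at (281,196), the pivot at (280,250) and the spool at (375,190). All four spacers are standing in the tote at (259,296), (301,301), (249,334) and (300,332). The peg is at (581.3,-195.9), 70 mm from the computed pivot, so the lever starts at about 0.09 rad.

servo_tool(motion=[{"travel": [0.017,0.0095,0],"rot": [0,0,0],"hand": 0.5},{"travel": [0,0,0.102],"rot": [0,0,0],"hand": 0.5},{"travel": [0,0,0.102],"rot": [0,0,0],"hand": 0.5},{"travel": [0,0,0.102],"rot": [0,0,0],"hand": 0.5},{"travel": [0,0,0.102],"rot": [0,0,0],"hand": 0.5},{"travel": [0,0,0.102],"rot": [0,0,0],"hand": 0.5},{"travel": [0,0,0.102],"rot": [0,0,0],"hand": 0.5},{"travel": [0,0,0],"rot": [0,0,0],"hand": 0.35},{"travel": [0,0,0],"rot": [0,0,0],"hand": 0.35}])

```text
clock: 4.03
position: [580.7, -197.0, 77.4]
ee_rot: [0.78, -0.626, -0.001, 0.001]
contact_force: [0.4, 0.5, 0.4]
gripper_width: 30.2
grasp_force: 0.0
```

servo_tool(motion=[{"travel": [-0.0008,-0.0217,0],"rot": [0,0,-0.01233],"hand": 0.35},{"travel": [-0.0008,-0.0217,0],"rot": [0,0,-0.01233],"hand": 0.35},{"travel": [-0.0008,-0.0217,0],"rot": [0,0,-0.01233],"hand": 0.35},{"travel": [-0.0008,-0.0217,0],"rot": [0,0,-0.01233],"hand": 0.35},{"travel": [-0.0008,-0.0217,0],"rot": [0,0,-0.01233],"hand": 0.35},{"travel": [-0.0008,-0.0217,0],"rot": [0,0,-0.01233],"hand": 0.35}])

```text
clock: 4.53
position: [611.0, -183.7, 80.6]
ee_rot: [0.904, -0.428, 0.001, 0.0]
contact_force: [-0.9, -2.1, -2.1]
gripper_width: 30.0
grasp_force: 1.3
```

servo_tool(motion=[{"travel": [-0.0018,-0.0217,0.003],"rot": [0,0,-0.01233],"hand": 0.35},{"travel": [-0.0018,-0.0217,0],"rot": [0,0,-0.01233],"hand": 0.35},{"travel": [-0.0008,-0.0217,0],"rot": [0,0,-0.01233],"hand": 0.35},{"travel": [-0.0008,-0.0217,0],"rot": [0,0,-0.01233],"hand": 0.35},{"travel": [-0.0008,-0.0217,0],"rot": [0,0,-0.01233],"hand": 0.35},{"travel": [-0.0008,-0.0217,0],"rot": [0,0,-0.01233],"hand": 0.35},{"travel": [-0.0008,-0.0217,0],"rot": [0,0,-0.01233],"hand": 0.35}])

```text
clock: 5.12
position: [633.9, -152.9, 80.6]
ee_rot: [0.985, -0.17, 0.003, 0.0]
contact_force: [1.4, -3.5, -1.3]
gripper_width: 30.1
grasp_force: 1.4
```

servo_tool(motion=[{"travel": [-0.0008,-0.0217,0],"rot": [0,0,-0.01233],"hand": 0.35},{"travel": [-0.0008,-0.0217,0],"rot": [0,0,-0.01233],"hand": 0.35},{"travel": [-0.0008,-0.0217,0],"rot": [0,0,-0.01233],"hand": 0.35},{"travel": [-0.0008,-0.0217,0],"rot": [0,0,-0.01233],"hand": 0.35},{"travel": [-0.0008,-0.0217,0],"rot": [0,0,-0.01233],"hand": 0.35},{"travel": [-0.0008,-0.0217,0],"rot": [0,0,-0.01233],"hand": 0.35},{"travel": [-0.0008,-0.0217,0],"rot": [0,0,-0.01233],"hand": 0.35}])

```text
clock: 5.7
position: [637.7, -115.0, 80.9]
ee_rot: [0.995, 0.101, 0.004, 0.001]
contact_force: [2.2, -2.7, -0.4]
gripper_width: 29.8
grasp_force: 1.4
```

servo_tool(motion=[{"travel": [0,0,0],"rot": [0,0,0],"hand": 0.5},{"travel": [0,0,0],"rot": [0,0,0],"hand": 0.5},{"travel": [0,0,-0.1],"rot": [0,0,0],"hand": 0.5},{"travel": [0,0,-0.12],"rot": [0,0,0],"hand": 0.5},{"travel": [0,0,-0.12],"rot": [0,0,0],"hand": 0.5},{"travel": [0,0,-0.12],"rot": [0,0,0],"hand": 0.7},{"travel": [0,0,-0.12],"rot": [0,0,0],"hand": 1},{"travel": [0,0,0],"rot": [0,0,0.0143],"hand": 1},{"travel": [0,0,0],"rot": [0,0,0],"hand": 1}])

```text
clock: 6.45
position: [636.0, -114.7, 226.5]
ee_rot: [0.999, 0.052, 0.003, 0.0]
contact_force: [0.0, 0.2, -0.7]
gripper_width: 85.2
grasp_force: 0.0
```

servo_tool(motion=[{"travel": [-0.057,-0.1139,0],"rot": [0,0,0],"hand": 1},{"travel": [-0.057,-0.1139,0],"rot": [0,0,0],"hand": 1},{"travel": [-0.057,-0.1139,0],"rot": [0,0,0],"hand": 1},{"travel": [-0.057,-0.1139,0],"rot": [0,0,0],"hand": 1},{"travel": [-0.057,-0.1139,0],"rot": [0,0,0],"hand": 1},{"travel": [0,0,0],"rot": [0,0,0],"hand": 1},{"travel": [0,0,0],"rot": [0,0,0],"hand": 1}])

```text
clock: 7.03
position: [547.9, 20.5, 222.6]
ee_rot: [0.998, 0.055, -0.0, 0.0]
contact_force: [0.9, -0.1, 0.1]
gripper_width: 85.4
grasp_force: 0.0
```

Run:
```python
from h import *
s=sensors.read_state();p,d=get_image('wrist')
W=cloud('wrist',d,s);m=(p.max(-1)<80)&(W[...,2]>112)&(W[...,2]<135)&(d>0)
k,l,st,ce=cv2.connectedComponentsWithStats(m.astype(np.uint8))
for i in range(1,k):
    if st[i,4]<60: continue
    q=W[l==i];r=cv2.minAreaRect(q[:,:2].astype(np.float32));print(st[i],np.median(q,0).round(1),np.round(r[0],1),np.round(r[1],1),r[2])
T=Ro.from_quat(s['ee_rot']).as_matrix();print(s['position'],T[:,0],T[:,1],s['joints'])
a,_=get_image('side');cv2.imwrite('pics/s2.png',np.hstack([a[130:330,180:400],p[100:300,170:390]])[:,:,::-1])
```

```text
[ 273  104   19  189 2822] [552.8  17.7 125.4] [550.6  18. ] [164.   15.9] 6.672298908233643
[547.86293928  20.51531834 222.58616972] [ 9.93992594e-01  1.09444922e-01 -7.30118160e-04] [ 1.09444961e-01 -9.93992857e-01  1.36487703e-05] [ 3.33112220e-01  2.61586313e-01 -1.95018035e-01 -1.65368605e-04
 -1.11490698e+00  1.34742160e+00]
```

View pics/s2.png

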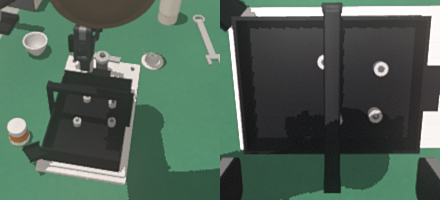

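Right half (wrist): the bar is vertical at x≈332, between the fingers, and the lug at (435,88) has no tongue over it. Left half (side): the hand is over the nest and the bystanders are in place. I'll descend and grip, then check the peg before lifting.

servo_tool(motion=[{"travel": [0.0105,0.0105,0.05],"rot": [0,0,0],"hand": 1},{"travel": [0,0,0.11],"rot": [0,0,0],"hand": 1},{"travel": [0,0,0.11],"rot": [0,0,0],"hand": 1},{"travel": [0,0,0.11],"rot": [0,0,0],"hand": 1},{"travel": [0,0,0.07],"rot": [0,0,0],"hand": 1},{"travel": [0,0,0.04],"rot": [0,0,0],"hand": 1},{"travel": [0,0,0],"rot": [0,0,0],"hand": 1}])

```text
clock: 7.72
position: [550.6, 15.9, 97.3]
ee_rot: [0.999, 0.052, -0.003, 0.001]
contact_force: [-1.0, 0.5, 0.0]
gripper_width: 85.6
grasp_force: 0.0
```

servo_tool(motion=[{"travel": [0,0,0],"rot": [0,0,0],"hand": 0.5},{"travel": [0,0,0],"rot": [0,0,0],"hand": 0.2},{"travel": [0,0,0],"rot": [0,0,0],"hand": 0},{"travel": [0,0,0],"rot": [0,0,0],"hand": 0},{"travel": [0,0,0],"rot": [0,0,0],"hand": 0},{"travel": [0,0,0],"rot": [0,0,0],"hand": 0},{"travel": [0,0,0],"rot": [0,0,0],"hand": 0},{"travel": [0,0,0],"rot": [0,0,0],"hand": 0}])

```text
clock: 8.38
position: [552.2, 17.6, 100.9]
ee_rot: [0.999, 0.054, 0.001, -0.0]
contact_force: [-0.8, 1.8, 4.6]
gripper_width: 12.9
grasp_force: 59.4
```

Run:
```python
from h import *
for n in('scene','side'):
    p,d=get_image(n);W=cloud(n,d)
    m=(p.max(-1)<75)&(W[...,2]>75)&(W[...,2]<118)&(np.hypot(W[...,0]-567,W[...,1]+126)<90)&(W[...,1]<-90)&(d>0)
    print(n,m.sum(),np.median(W[m],0).round(1) if m.any() else '')
```

```text
scene 72 [ 638.9 -115.4  101.8]
side 0
```

The peg is now at (639,-115), so the lever is at about 1.57 and free, and the bar is held at 59 N. Lifting.

servo_tool(motion=[{"travel": [0,0,-0.015],"rot": [0,0,0],"hand": 0},{"travel": [0,0,-0.03],"rot": [0,0,0],"hand": 0},{"travel": [0,0,-0.05],"rot": [0,0,0],"hand": 0},{"travel": [0,0,-0.07],"rot": [0,0,0],"hand": 0},{"travel": [0,0,-0.08],"rot": [0,0,0],"hand": 0},{"travel": [0,0,-0.08],"rot": [0,0,0],"hand": 0},{"travel": [0,0,-0.08],"rot": [0,0,0],"hand": 0},{"travel": [0,0,-0.07],"rot": [0,0,0],"hand": 0},{"travel": [0,0,-0.05],"rot": [0,0,0],"hand": 0},{"travel": [0,0,-0.025],"rot": [0,0,0],"hand": 0}])

```text
clock: 9.32
position: [551.7, 17.1, 238.8]
ee_rot: [0.999, 0.053, 0.001, -0.0]
contact_force: [0.7, -0.3, -4.5]
gripper_width: 13.1
grasp_force: 58.6
```

servo_tool(motion=[{"travel": [0,0,0],"rot": [0,0,0],"hand": 0},{"travel": [0,0,0],"rot": [0,0,0],"hand": 0},{"travel": [0,0,0],"rot": [-0.003,-0.003,0],"hand": 0},{"travel": [0,0,0],"rot": [-0.004,-0.004,0],"hand": 0},{"travel": [0,0,0],"rot": [-0.004,-0.004,0],"hand": 0},{"travel": [0,0,0],"rot": [-0.004,-0.004,0],"hand": 0},{"travel": [0,0,0],"rot": [-0.004,-0.004,0],"hand": 0},{"travel": [0,0,0],"rot": [-0.004,-0.004,0],"hand": 0},{"travel": [0,0,0],"rot": [-0.004,-0.004,0],"hand": 0},{"travel": [0,0,0],"rot": [-0.004,-0.004,0],"hand": 0}])

```text
clock: 10.15
position: [551.7, 17.5, 236.1]
ee_rot: [0.989, 0.053, -0.093, 0.103]
contact_force: [-0.8, -0.5, -5.7]
gripper_width: 12.6
grasp_force: 58.6
```

servo_tool(motion=[{"travel": [0,0,0],"rot": [-0.004,-0.004,0],"hand": 0},{"travel": [0,0,0],"rot": [-0.004,-0.004,0],"hand": 0},{"travel": [0,0,0],"rot": [-0.004,-0.004,0],"hand": 0},{"travel": [0,0,0],"rot": [-0.004,-0.004,0],"hand": 0},{"travel": [0,0,0],"rot": [-0.004,-0.004,0],"hand": 0},{"travel": [0,0,0],"rot": [-0.004,-0.004,0],"hand": 0},{"travel": [0,0,0],"rot": [-0.004,-0.004,0],"hand": 0},{"travel": [0,0,0],"rot": [-0.004,-0.004,0],"hand": 0},{"travel": [0,0,0],"rot": [-0.003,-0.003,0],"hand": 0},{"travel": [0,0,0],"rot": [0,0,0],"hand": 0}])

```text
clock: 10.98
position: [552.1, 18.0, 235.3]
ee_rot: [0.956, 0.051, -0.195, 0.216]
contact_force: [0.6, 0.0, -5.3]
gripper_width: 13.0
grasp_force: 58.7
```

servo_tool(motion=[{"travel": [0,0,0],"rot": [0,0,0],"hand": 0},{"travel": [0,0,0],"rot": [0,0,0],"hand": 0},{"travel": [0,0,0],"rot": [0,0,0],"hand": 0},{"travel": [0,0,0],"rot": [0,0,0],"hand": 0},{"travel": [0,0,0],"rot": [0,0,0],"hand": 0},{"travel": [0,0,0],"rot": [0,0,0],"hand": 0},{"travel": [0,0,0],"rot": [0,0,0],"hand": 0},{"travel": [0,0,0],"rot": [0,0,0],"hand": 0},{"travel": [0,0,0],"rot": [0,0,0],"hand": 0},{"travel": [0,0,0],"rot": [0,0,0],"hand": 0}])

```text
clock: 11.82
position: [551.7, 17.2, 237.6]
ee_rot: [0.956, 0.051, -0.193, 0.215]
contact_force: [0.8, 0.4, -4.6]
gripper_width: 12.8
grasp_force: 58.8
```

Run:
```python
from h import *
s=sensors.read_state();T=Ro.from_quat(s['ee_rot']).as_matrix();print('tilt',np.arccos(-T[2,2]),s['position'],s['grasp_force'])
g=np.array(s['position'])-19*T[:,2];B=np.c_[T[:,0],-T[:,1],-T[:,2]];c=g+B@[71,96,-103];print('corner',c.round())
ims=[]
for n in('scene','side','wrist'):
    p,d=get_image(n);np.savez(f'pics/{n}3.npz',p=p,d=d)
    W=cloud(n,d,s);L=(W-c)@B
    m=(p.min(-1)>110)&(np.abs(p.astype(int).max(-1)-p.min(-1))<50)&(L[...,0]<8)&(L[...,0]>-145)&(L[...,1]<8)&(L[...,1]>-195)&(L[...,2]>-3)&(L[...,2]<25)&(d>0)
    k,l,st,ce=cv2.connectedComponentsWithStats(m.astype(np.uint8))
    for i in range(1,k):
        if st[i,4]>5: print(n,st[i],np.median(L[l==i],0).round(0))
    ims.append(p)
q=np.hstack([cv2.resize(ims[1][120:345,170:395],(400,400)),cv2.resize(ims[2][:300,130:430],(400,400))])
cv2.imwrite('pics/t3.png',q[:,:,::-1])
```

```text
tilt 0.5863837637272216 [551.74824703  17.23266558 237.56998096] 58.84046137332916
corner [571.  69. 102.]
scene [299 228  20  14  47] [-13. -19.  13.]
wrist [148 125  11   9  35] [-3. -8. 11.]
wrist [172 125  17  10  57] [ -4. -28.  11.]
wrist [191 125  22  21 173] [ -6. -42.  11.]
wrist [162 128   3   6  10] [ -6. -15.  11.]
wrist [169 131   5   5  14] [ -7. -20.  11.]
wrist [170 137   4   3   7] [-10. -20.  11.]
wrist [147 138   6   6  13] [-12.  -5.  11.]
wrist [185 138   5   4  14] [-11. -31.  11.]
wrist [178 142   8   4  15] [-14. -27.  11.]
wrist [150 148   4   5   9] [-19.  -5.  11.]
wrist [159 151   8  12  25] [-24. -13.  11.]
wrist [157 165   3   4   9] [-30.  -8.  11.]
```

View pics/t3.png

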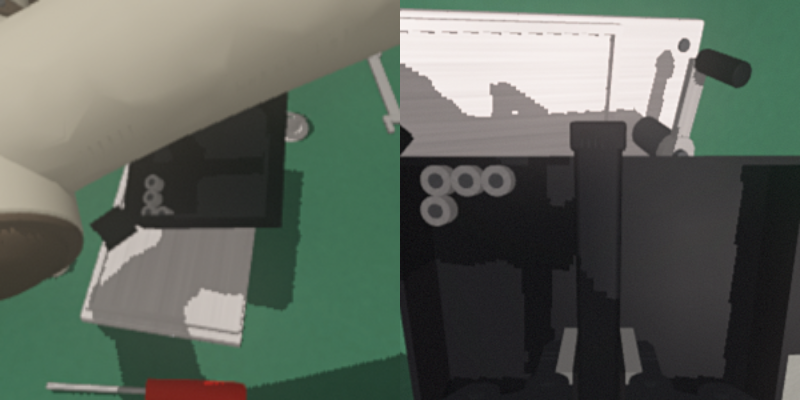

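The wrist half shows all four spacers packed in the spout corner at (436,180), (467,180), (497,180) and (437,210). They lie within about 45 mm of the corner along both walls. The lever is at its stop (upper right), and the tote is held at 0.59 rad with its corner about 100 mm up.

```bash
python3 -c "
from bench import job_done
print(job_done())"
```

```text
the job is handed in; nothing more can be done
None
```

I swung the lever free and lifted the tote. It is held steady at about 0.59 rad with its spout corner about 100 mm up and all four spacers gathered there; the job is handed in, but no verdict came back.

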